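Draw the cold block home under the sash with a hook

ROBOT

A 6-joint arm with a two-finger parallel gripper is mounted at the origin on the work surface. World frame = base frame: x ahead of the robot, y to its left, z up, the work surface at z = 0. Lengths are in mm, angles in rad, forces in N, time in s.
With the tool pointing down it reaches from about 300 to 775 mm from the base axis. Payload 14.6 kg.
Tool frame: the origin (TCP) lies at the very end of the fingers, on their centre line; the grasp point (between the pads) lies 19 mm behind it (grip_point_offset is the distance from the TCP to the grasp point, in mm); z points along the fingers, y is the line along which they close (so a half turn about z gives the same grasp; the last joint's range is limited). The gripper opens to 94 mm and grips with 3 to 60 N. Pads are 16 mm wide; open, the fingers measure 119 mm over their backs; the gripper's body (75 mm by 177 mm) begins 78 mm behind the grasp point.
Start: joints at [1.124, 0.3, 1.521, -0, 1.321, -0.067], TCP at [203.901, 510.797, 205.446] pointing down, gripper open.
Joint ranges: [-3.03, 3.03], [-0.79, 2.21], [0.23, 2.52], [-1.04, 4.18], [0, 3.07], [-2.55, 2.55]. Speed limits (rad/s): [2.22, 2.22, 2.57, 3.14, 3.14, 3.14].

INTERFACE

Orientations are given as [roll, pitch, yaw] about the fixed x, y, z axes, in that order (R = Rz(yaw) Ry(pitch) Rx(roll)).
In Python, from cell import read_state, camera, camera_info, sign_off, grip_point_offset gives the robot as it stands.
- The arm moves only by the shell command python3 -m handwheel 'ROWS' [FORCE]. ROWS is text: rows parted by semicolons, each of 5 numbers parted by spaces: the shift along the world's x, y, z in units of 40 mm (1.0 is 40 mm), then the turn about the world's z in units of 5 degrees (1.0 is 5 degrees), then the closure, from 0 (fully open) to 1 (shut). In form: dx dy dz yaw gripper; .... A call has 1 to 12 rows; each row shifts and turns the commanded pose from where the row before left it; what a row does not reach is not made up. A row lasts 1/12 s, in which the tool goes at most 41.7 mm and 7.16 degrees, less where a joint would pass 70% of its speed; a pose out of reach is approached as far as the arm can. A call is refused whole if a number of a shift passes 1 or a number of a turn 1, either way. A call with a gripper value outside its range is refused whole. The fingers move at their own pace and stop on an object; FORCE is the grip in N (left out, the last holds). Time passes only in rows, so rows that do not move let the fingers close. It gives the time, the measured TCP pose, the force, the opening and the grip force at its end, in the units of the state.
- read_state(): the state, without advancing time (a new reading comes with each control period).
- camera(name): name is "scene" or "top" or "wrist"; returns (picture, depth): 420x560x3 uint8, red, green, blue; 420x560 float32, mm along the optical axis (not along the pixel's ray), 0 where there is no reading.
- camera_info(name): a dict with "intrinsics" (3x3 intrinsics, pixels), "world_from_camera" (4x4, takes a point from camera to world coordinates). Camera axes: x right, y down, z forward; pixel columns grow to the right and rows downward; lengths in mm; the calibration is good to about 2 mm. The wrist camera is an equidistant fisheye: a pixel r from the principal point sees the ray r / f radians off the axis. A picture is of the moment at which its call begins: read the wrist's pose just before it. camera_info takes no time and is no camera call; for the wrist camera it gives the pose at the moment of the call.
- sign_off(): hands the job in; it is judged then, once.
The state is a dict: "clock": time; "joints": joint angles; "qd": joint speeds; "effort": joint torques, N m; "eef_pos": TCP position; "eef_rot": TCP orientation; "wrist_force": force on the tool from outside, world axes, zero at the start; "moment": the same for the moment, N m; "finger_gap": finger opening in mm; "finger_force": force on a finger pad.
Only numpy, scipy, OpenCV 4.12 (cv2) and the standard library are available. Lean on these libraries where they do the work, as an engineer would, in place of code of your own. Each camera call takes 0.05 s, during which the arm holds its last target. There are 200 camera calls.

TASK

The cold block of tubes stands deep in the safety cabinet, behind the lowered glass. Keep your hand on the near side of the glass: take the steel hook, reach in under the glass, catch the block's upright handle from behind and draw the block into its docking frame until it bears firmly but gently on both stops. Then unhook it and lay the hook down flat on the bench wholly in front of the glass; do not strike the glass or the frame, tip the block or disturb the other things.

Things in the scene. Friction and masses are not known exactly. Their poses are not given: they have to be found in the camera images.
- hook_grip (a point): (All sizes in mm.) Centre of the hook's handle, a grey plastic bar 100 long (x), 14 wide (y), 24 high (z), lying flat on the bench: this point is 12 above it. x points along the shaft to the prong, z up. The steel shaft (8 diameter) runs on the handle's axis to 175 from here, then turns square towards +y. 120 g, balances about 30 ahead of this point; a grip of 30 N or more holds it steady.
- hook_prong (a point): Middle of the tool's prong, a rod 8 in diameter, 175 along x and 16 along y from hook_grip, at the same height and with the same axes. The prong ends 32 from the shaft's axis. The tool is a flat L, rigid.
- bar (a point): Middle of the upright bar of the block's handle, 33 above the bench; axes as the block's. Round steel, 8 in diameter, from 10 to 56 above the bench, 35 in front (-x) of the block's near face and joined to it by level rods (8 thick) at 10 and 56: a prong goes in sideways between bar and face, between those heights.
- block: Loose aluminium cold block with tubes, 90 (x) by 100 (y) by 60 high, 0.64 to 0.94 kg; origin at the centre of its underside, x points away from its handle (bar at x = -80, y = 0), z up. Sliding it on the bench takes from 2 to 7 N, depending on the day. Hand and arm must not touch it; the hook may load it with up to 25 N.
- dock: Fixed docking frame behind the glass, all 16 high: two side rails and two stops. Origin on the bench on its centre line, x points into the cabinet, away from the glass, z up. The rails' inner faces are at y = +-54 (4 play each side of the block) from x = -34 to 61, then flare outwards to about 155 apart at x = 107: the block enters from that far end, handle first.
- cabinet: The cabinet's lowered sash, a clear upright pane 900 wide (y) and 14 thick at most with a steel lower edge 120 above the bench, top at 240; origin on the bench under the pane's middle, x points into the cabinet. Steel posts at y = +-470. The hand must stay at x below 0; nothing should bump it.
- reagent: Bystander: jar 52 diameter, 100 high, beside the dock; origin under its centre.
- beaker: Bystander: open glass beaker 60 diameter, 75 high, beside the dock; origin under its centre.
- dishes: Bystander: stack of three flat dishes, 90 diameter, 43 high, on the bench in front of the glass; origin under its centre.
- stops: The frame's two rubber stops, clamped between its rails; origin on the bench midway between their faces, axes as the dock's. Pads at y 27 to 53 either side, open between for the handle. Home: block's near face on both, so its origin at x = 45. Hard: feel for them. To seat it, let the pull rise 4 to 6 N above the sliding force (measure it) and hold half a second; 15 N on the stops is ramming.
There are look-alikes about, which are no part of the job. Of the things that look like the block, take the one that is farthest to the robot's left at the start.

How it is judged:
By the outcome, as a careful person would: the job done as asked, in the order asked, and still so for the second after the job is handed in, with the robot touching nothing.
It also fails if it takes over 72 s, if anything falls off the work surface, if the arm or the gripper's body presses on something with over 40 N, if the wrist force passes 120 N, or if a joint passes its speed limit or range.

## Working session

There is one attempt and no reset: what is moved stays moved. The work goes in short steps, Python scripts to look and compute and a shell command to move; the robot and the scene stay as the last step left them, time stands still between calls to the robot, and variables do not carry over. Pictures are saved under pics/ and viewed, at most 10 in all, crops included, and the job is handed in when it is done.

```bash
mkdir -p pics; ls
cat > h.py <<'E'
import numpy as np, cv2
from cell import *
def snap(n,f):
    i=camera_info(n); p,d=camera(n); cv2.imwrite('pics/'+f+'.png',p[:,:,::-1]); np.savez('/tmp/'+f,p=p,d=d,K=i['intrinsics'],T=i['world_from_camera']); return p,d,i
def load(f):
    z=np.load('/tmp/'+f+'.npz'); return z['p'],z['d'],np.array(z['K']),np.array(z['T'])
def ray(K,T,u,v,fish=False):
    x=(u-K[0,2])/K[0,0]; y=(v-K[1,2])/K[1,1]
    if fish:
        r=np.hypot(x,y)+1e-9; c=np.array([np.sin(r)*x/r,np.sin(r)*y/r,np.cos(r)])
    else: c=np.array([x,y,1.])
    return T[:3,3],T[:3,:3]@c
def onz(K,T,u,v,z,fish=False):
    o,r=ray(K,T,u,v,fish); return o+r*(z-o[2])/r[2]
def tri(r1,r2):
    A=np.zeros((3,3));b=np.zeros(3)
    for o,r in (r1,r2):
        r=r/np.linalg.norm(r);P=np.eye(3)-np.outer(r,r);A+=P;b+=P@o
    x=np.linalg.solve(A,b); return x
E
python3 - <<'E'
from h import *
for n in ('scene','top'):
    p,d,i=snap(n,n+'0'); print(n,np.round(i['intrinsics'],1).tolist(),np.round(i['world_from_camera'],3).tolist())
print(read_state(), grip_point_offset)
E
```

```text
pics
scene [[487.2, 0.0, 283.4], [0.0, 487.2, 210.1], [0.0, 0.0, 1.0]] [[0.696, 0.576, -0.43, 1046.575], [0.718, -0.569, 0.4, -332.18], [-0.014, -0.587, -0.809, 866.692], [0.0, 0.0, 0.0, 1.0]]
top [[469.5, 0.0, 278.0], [0.0, 469.5, 206.0], [0.0, 0.0, 1.0]] [[0.001, -0.998, 0.069, 577.715], [-1.0, -0.0, 0.009, 39.922], [-0.009, -0.069, -0.998, 1109.89], [0.0, 0.0, 0.0, 1.0]]
{'clock': 0.1, 'joints': array([ 1.12438065e+00,  3.00412227e-01,  1.52148724e+00, -5.26979547e-06,
        1.32066403e+00, -6.65724876e-02]), 'qd': array([-0.00106782, -0.00296942, -0.00251397,  0.00143654,  0.00019749,
        0.00096969]), 'effort': array([-1.88293166e-04, -5.32648873e+01, -3.53279865e+01,  7.09624845e-02,
        2.36188306e-02, -1.20419284e-05]), 'eef_pos': array([203.82389742, 510.60886954, 204.95830883]), 'eef_rot': array([-3.14062362e+00, -5.94909011e-05,  2.76175074e+00]), 'wrist_force': array([ 0.04171366,  0.25430863, -0.38438843]), 'moment': array([-0.01225182,  0.05963249, -0.04359643]), 'finger_force': 0.0, 'finger_gap': 94.1529193339339} 18.8
```

View pics/scene0.png

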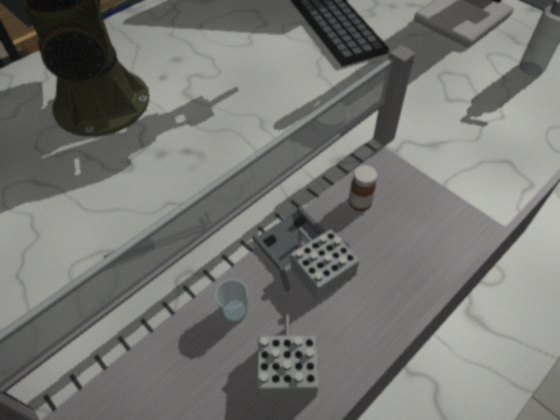

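View pics/top0.png

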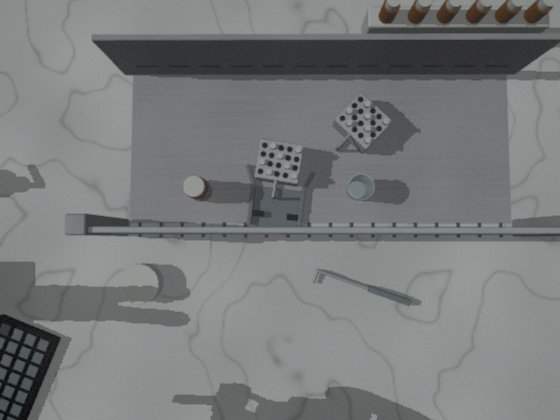

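Scene view: two white-capped tube blocks at (325,258), in the dock's mouth, and (288,362); jar at (363,188), beaker at (232,298), dock at (285,238). Top view: left is world +y, up is +x. Blocks are at (278,160) and (362,122), dock at (278,205), jar (195,187), beaker (361,187), dishes (143,282) and hook from (318,275) to (418,300). Candidates for the block are (278,160) and (362,122). The one farthest to the left is (278,160), which I'll check in a crop.

Run:
```python
from h import *
p,d,K,T=load('top0')
c=p[100:320,170:430]; c=cv2.resize(c,None,fx=2.7,fy=2.7,interpolation=cv2.INTER_CUBIC); c=cv2.convertScaleAbs(c,alpha=1.4,beta=10)
cv2.imwrite('pics/topcrop.png',c[:,:,::-1])
v,u=np.mgrid[0:420,0:560]; P=np.stack([(u-K[0,2])/K[0,0]*d,(v-K[1,2])/K[1,1]*d,d],-1)@T[:3,:3].T+T[:3,3]
Z=P[...,2]
for (uu,vv) in [(275,155),(362,122),(340,280),(395,294),(143,282),(195,187),(361,187),(278,230),(278,205),(255,213),(250,200),(306,200),(275,187),(450,340)]: print(uu,vv,np.round(P[vv,uu],1))
np.save('/tmp/P.npy',P)
for name,(a,b,e,f),(z0,z1) in [('blkL',(245,310,130,190),(50,85)),('blkR',(325,400,85,160),(50,85)),('dish',(110,165,255,305),(30,60)),('jar',(175,215,170,205),(80,120)),('hook',(310,425,262,310),(9,40)),('sash',(100,500,215,245),(200,260)),('dockrails',(240,315,160,232),(11,22))]:
    m=np.zeros(Z.shape,bool); m[e:f,a:b]=1; m&=(Z>z0)&(Z<z1)&(d>0)
    q=P[m]; print(name,len(q),np.round(q.mean(0),1),np.round(q.min(0),1),np.round(q.max(0),1))
    if len(q)>20: 
        r=cv2.minAreaRect(q[:,:2].astype(np.float32)); print(r)
```

```text
275 155 [765.4  56.4  61.3]
362 122 [ 841.  -140.6   60.2]
340 280 [481.6 -94.   10.3]
395 294 [ 448.5 -223.4   -0.8]
143 282 [479.1 354.6  42.2]
195 187 [688.6 228.9 100.1]
361 187 [ 699.1 -146.1    4.1]
278 230 [593.2  47.8 241.8]
278 205 [656.6  50.1   1.5]
255 213 [636.9 103.7  14. ]
250 200 [666.9 115.1  20.7]
306 200 [ 6.686e+02 -1.630e+01  2.000e-01]
275 187 [693.   56.3  59.4]
450 340 [ 343.2 -349.    -0.9]
blkL 1775 [749.6  49.1  61.5] [688.3  -7.   50.4] [802.1 103.7  76.9]
((742.327392578125, 50.453834533691406), (99.88316345214844, 109.7500228881836), 80.79998779296875)
blkR 1803 [ 841.4 -139.8   61.4] [ 779.8 -206.5   50.3] [909.  -77.3  76. ]
((831.6329345703125, -128.39781188964844), (100.09309387207031, 129.48910522460938), 45.082462310791016)
dish 1275 [475.2 363.7  43.3] [429.9 320.7  30.1] [519.6 408.6  49.7]
((475.132568359375, 364.2077331542969), (88.2680435180664, 87.96937561035156), 26.443342208862305)
jar 379 [689.6 232.5  99.7] [667.3 211.   83.2] [712.8 255.3 106.3]
((690.03369140625, 233.14056396484375), (44.32046127319336, 45.38156509399414), 88.21125030517578)
hook 511 [ 464.2 -149.5   19.6] [ 426.4 -252.9    9.6] [507.1 -26.7  28.9]
((466.67657470703125, -142.47787475585938), (230.32687377929688, 33.996849060058594), 77.2942886352539)
sash 2684 [593.   19.4 239.6] [ 587.4 -360.2  231.5] [599.1 380.7 244.7]
((593.3273315429688, 10.26171875), (11.286853790283203, 740.9141845703125), 0.05363767594099045)
dockrails 663 [668.1  56.1  16. ] [606.5 -34.7  11.2] [750.2 127.9  21.7]
((672.9322509765625, 54.006858825683594), (163.43873596191406, 138.4311065673828), 83.66202545166016)
```

View pics/topcrop.png

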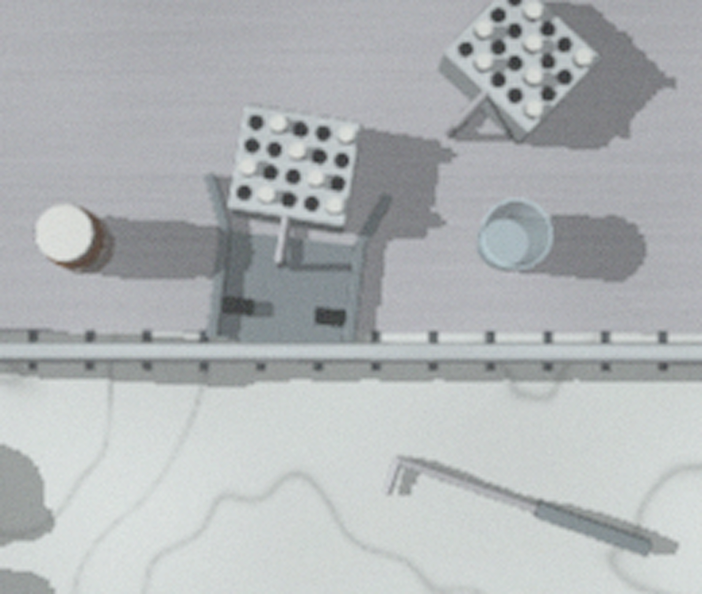

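Crop: the chosen block is at top px (278,160). It is yawed a little, with its handle pointing towards the glass (bar top near px (274,196)), and it stands in the dock's flared mouth. The stops' dark pads are at px (258,213) and (292,217). The hook's elbow is at px (318,271), its prong points towards the robot, and its grey handle centre is near px (389,296). The other block, at px (362,122), is clearly further right.

Run:
```python
from h import *
p,d,K,T=load('top0')
f=lambda a,b,z: np.round(onz(K,T,170+(a+.5)/2.7-.5,100+(b+.5)/2.7-.5,z),1)
print('handle',f(535,510,24),f(650,548,24),f(592,529,24)); print('elbow',f(400,461,16),'prongtip',f(390,494,16))
print('bar',f(281,263,60)); print('block corners',*[f(a,b,60) for a,b in((247,107),(360,124),(344,228),(229,210))])
print('pads top',f(238,306,16),f(330,316,16), 'pad far edge',f(240,298,16),f(332,308,16))
print('rails inner', f(228,240,16),f(222,340,16), f(358,240,16),f(352,340,16))
P=np.load('/tmp/P.npy'); m=np.zeros(d.shape,bool); m[262:310,310:425]=1; m&=(P[...,2]>8)&(P[...,2]<40)
q=P[m]; c=q[:,:2]; 
for lo in (18,):
    h=c[(q[:,2]>lo)]; print(len(h), cv2.minAreaRect(h.astype(np.float32)))
```

```text
handle [ 463.5 -155.8   24. ] [ 431.9 -252.3   24. ] [ 447.7 -203.7   24. ]
elbow [504.  -42.3  16. ] prongtip [475.9 -33.6  16. ]
bar [670.2  59.1  60. ]
block corners [801.5  87.8  60. ] [787.   -6.9  60. ] [699.5   6.7  60. ] [714.6 102.5  60. ]
pads top [636.8  97.   16. ] [628.2  17.5  16. ] pad far edge [643.7  95.3  16. ] [635.1  15.8  16. ]
rails inner [694.1 105.9  16. ] [607.4 110.7  16. ] [694.1  -6.8  16. ] [607.5  -1.5  16. ]
293 ((464.12445068359375, -143.7245635986328), (226.94442749023438, 26.531558990478516), 76.45598602294922)
```

```bash
python3 -m handwheel '0.3 -1 0 -1 0;0.3 -1 0 -1 0;0.3 -1 0 -1 0;0.3 -1 0 -1 0;0.3 -1 0 -1 0;0.3 -1 0 -1 0;0.3 -1 0 -1 0;0.3 -1 0 -1 0;0.3 -1 0 -1 0;0.3 -1 0 -1 0;0.3 -1 0 -1 0;0.3 -1 0 -1 0' 40
```

```text
clock: 1.1
eef_pos: [347.4, 29.8, 205.6]
eef_rot: [3.141, 0.0, 1.71]
wrist_force: [1.6, 1.1, 0.2]
finger_gap: 94.0
finger_force: 0.0
```

```bash
python3 -m handwheel '0.3 -0.9 0 -0.9 0;0.4 -0.9 0 -0.9 0;0.4 -0.9 -0.2 -0.9 0;0.4 -0.9 -0.3 -0.9 0;0.4 -0.9 -0.3 -0.9 0;0.4 -0.9 -0.3 -0.85 0;0.2 -0.45 -0.3 0 0;0 0 0 0 0;0 0 0 0 0;0 0 0 0 0'
python3 - <<'E'
from h import *
s=read_state();print(s['eef_pos'],s['eef_rot'],s['joints'],s['wrist_force'])
p,d,i=snap('wrist','w1');print(np.round(i['intrinsics'],1).tolist(),np.round(i['world_from_camera'],2).tolist())
E
```

```text
clock: 1.93
eef_pos: [447.3, -201.5, 149.6]
eef_rot: [-3.141, -0.0, 1.248]
wrist_force: [-0.5, 0.9, 0.0]
finger_gap: 94.0
finger_force: 0.0
[ 447.34859003 -201.54732843  149.60547721] [-3.14127850e+00 -1.70446968e-04  1.24808857e+00] [-4.98026924e-01  2.24681981e-01  1.75258917e+00  1.23047970e-04
  1.16466057e+00 -1.75367821e-01] [-0.5103255   0.9486889   0.03548888]
[[325.2, 0.0, 280.2], [0.0, 325.2, 206.5], [0.0, 0.0, 1.0]] [[0.95, -0.31, -0.08, 470.44], [-0.32, -0.92, -0.23, -133.79], [-0.0, 0.24, -0.97, 329.3], [0.0, 0.0, 0.0, 1.0]]
```

View pics/w1.png

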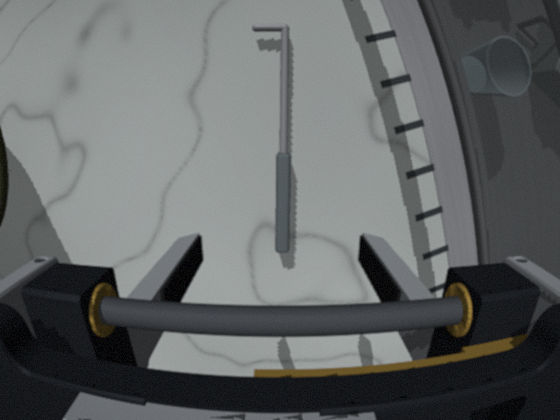

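Wrist view: the handle runs from (283,153) to (283,252), the elbow is at (285,28) and the prong tip at (254,28). The hook is nearly centred between the fingers.

Run:
```python
from h import *
p,d,K,T=load('w1'); _,_,Kt,Tt=load('top0')
g=p.astype(int); 
# handle mask: dark teal vs bright bench
hsv=cv2.cvtColor(p,cv2.COLOR_RGB2GRAY); m=(hsv<125).astype(np.uint8); m[:150]=0;m[256:]=0;m[:,:262]=0;m[:,300:]=0
print(cv2.boundingRect(m),[ (v,np.nonzero(m[v])[0][[0,-1]].tolist()) for v in range(160,250,20) if m[v].any()])
F=lambda u,v,z: onz(K,T,u,v,z,True)
for n,u,v,z in (('far',283,153,24),('near',282.5,251,24),('elbow',286,28,12),('tip',253,28,12)): print(n,np.round(F(u,v,z),1))
tp=lambda a,b:ray(Kt,Tt,170+(a+.5)/2.7-.5,100+(b+.5)/2.7-.5)
for n,w,t in (('far',(283,153),(535,510)),('near',(282.5,251),(650,548)),('elbow',(286,28),(400,461))): print(n,'tri',np.round(tri(ray(K,T,*w,True),tp(*t)),1))
```

```text
(274, 150, 23, 106) [(160, [276, 291]), (180, [276, 296]), (200, [276, 296]), (220, [275, 295]), (240, [275, 295])]
far [ 464.5 -158.3   24. ]
near [ 433.1 -251.2   24. ]
elbow [506.7 -41.6  12. ]
tip [476.4 -31.   12. ]
far tri [ 463.4 -158.3   14.5]
near tri [ 431.4 -254.5   15.6]
elbow tri [505.1 -42.7  17.6]
```

```bash
python3 -m handwheel '0.03 -0.05 -0.8 0 0;0 0 -0.8 0 0;0 0 -0.8 0 0;0 0 -0.6 0 0;0 0 -0.4 0 0;0 0 -0.2 0 0;0 0 0 0 0;0 0 0 0 0' 50;  python3 -m handwheel '0 0 0 0 1;0 0 0 0 1;0 0 0 0 1;0 0 0 0 1;0 0 0 0 1;0 0 0 0 1;0 0 0 0 1;0 0 0 0 1;0 0 0 0 1;0 0 0 0 1;0 0 0 0 1;0 0 0 0 1' 50
```

```text
clock: 2.65
eef_pos: [449.3, -203.9, 6.5]
eef_rot: [3.141, 0.0, 1.248]
wrist_force: [0.1, -0.8, 0.8]
finger_gap: 94.0
finger_force: 0.0
clock: 3.65
eef_pos: [448.8, -204.1, 5.4]
eef_rot: [-3.142, 0.0, 1.248]
wrist_force: [0.3, -0.0, -0.3]
finger_gap: 17.5
finger_force: 0.0
```

```bash
python3 -m handwheel '0 0 -0.07 0 1;0 0 0 0 1;0 0 0 0 1;0 0 0 0 1;0 0 0 0 1;0 0 0 0 1' 50; python3 -m handwheel '0 0 0.2 0 1;0 0 0.3 0 1;0 0 0.4 0 1;0 0 0.4 0 1;0 0 0.2 0 1;0 0 0 0 1;0 0 0 0 1;0 0 0 0 1' 50
python3 - <<'E'
from h import *
s=read_state();print(s['eef_pos'],s['eef_rot'],s['finger_force'],s['wrist_force'],s['moment'])
p,d,i=snap('wrist','w2')
E
```

```text
clock: 4.15
eef_pos: [449.2, -204.4, 3.9]
eef_rot: [3.14, 0.0, 1.248]
wrist_force: [-5.9, 3.2, 19.7]
finger_gap: 13.6
finger_force: 50.0
clock: 4.82
eef_pos: [448.4, -203.9, 61.8]
eef_rot: [-3.14, -0.0, 1.248]
wrist_force: [0.2, -0.3, -1.5]
finger_gap: 13.6
finger_force: 50.0
[ 448.36291733 -203.92284376   61.76113406] [-3.14036914e+00 -1.75564655e-04  1.24774798e+00] 49.980427622795105 [ 0.164701   -0.33271404 -1.50756695] [-0.07275869  0.11352146 -0.02550459]
```

View pics/w2.png

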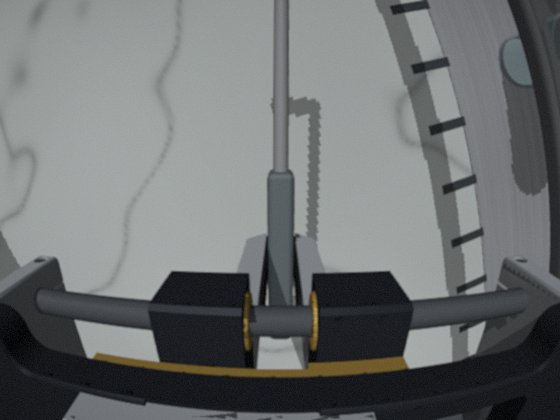

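The hook is held, with its handle straight between the fingers (shaft up the image at x≈281). Next I'll refine the dock's yaw from depth while I carry the hook round.

```bash
python3 - <<'E'
from h import *
P=np.load('/tmp/P.npy'); p,d,K,T=load('top0')
Z=P[...,2]
m=(Z>10)&(Z<22)&(P[...,0]>603)&(P[...,0]<690)
for nm,a,b in (('L',95,125),('R',-15,12)):
    q=P[m&(P[...,1]>a)&(P[...,1]<b)]; 
    for lo in range(605,690,12):
        s=q[(q[:,0]>=lo)&(q[:,0]<lo+12)]
        if len(s): print(nm,lo+6,len(s),np.round([s[:,1].min(),np.median(s[:,1]),s[:,1].max(),np.median(s[:,2])],1))
c=p[175:232,235:320]; g=cv2.cvtColor(c,cv2.COLOR_RGB2GRAY)
# dark pads centroids
m=((g<45)).astype(np.uint8); n,l,st,ce=cv2.connectedComponentsWithStats(m)
for k in range(1,n):
    if st[k,4]>12: print(st[k],ce[k]+[235,175],np.round(onz(K,T,*(ce[k]+[235,175]),16),1), cv2.minAreaRect(np.argwhere(l==k)[:,::-1].astype(np.float32)))
cv2.imwrite('pics/dock.png',cv2.resize(c,None,fx=8,fy=8,interpolation=cv2.INTER_CUBIC)[:,:,::-1])
E
python3 -m handwheel '-0.2 0.2 0.1 -1 1;-0.2 0.4 0.1 -1 1;-0.2 0.5 0 -1 1;-0.2 0.5 0 -1 1;-0.2 0.5 0 -1 1;-0.2 0.5 0 -1 1;-0.1 0.5 0 -1 1;-0.1 0.5 0 -1 1;0 0.4 0 -1 1;0 0.3 0 -1 1;0 0.2 0 -1 1;0 0 0 -1 1'
```

```text
L 611 15 [115.1 119.7 124.8  15.6]
L 623 21 [115.  119.9 124.8  15.3]
L 635 53 [ 96.4 108.4 122.4  16. ]
L 647 32 [ 96.7 115.1 120.1  16.3]
L 659 25 [110.7 115.1 120.1  16.2]
L 671 23 [108.3 113.2 117.8  16. ]
L 683 22 [106.5 110.9 115.6  16.3]
R 611 20 [-1.4  2.2  5.6 15.5]
R 623 30 [-3.8  3.3 10.3 16.1]
R 635 26 [-6.1  0.9 10.2 15.6]
R 647 21 [-6.2 -1.6  3.1 16.2]
R 659 25 [-8.6 -3.7  0.9 15.6]
R 671 22 [-8.6 -5.  -1.4 15.6]
R 683 23 [-11.   -6.2  -1.5  15.3]
[18 35 11  6 37] [257.86486486 212.89189189] [637.1  96.9  16. ] ((23.0, 37.5), (10.0, 5.0), 0.0)
[52 40 10  5 31] [291.87096774 216.93548387] [627.7  17.6  16. ] ((56.5, 42.0), (4.0, 9.0), 90.0)
clock: 5.87
eef_pos: [392.3, -22.9, 70.0]
eef_rot: [-3.141, 0.001, 0.198]
wrist_force: [-0.1, 0.3, -0.9]
finger_gap: 13.6
finger_force: 50.0
```

View pics/dock.png

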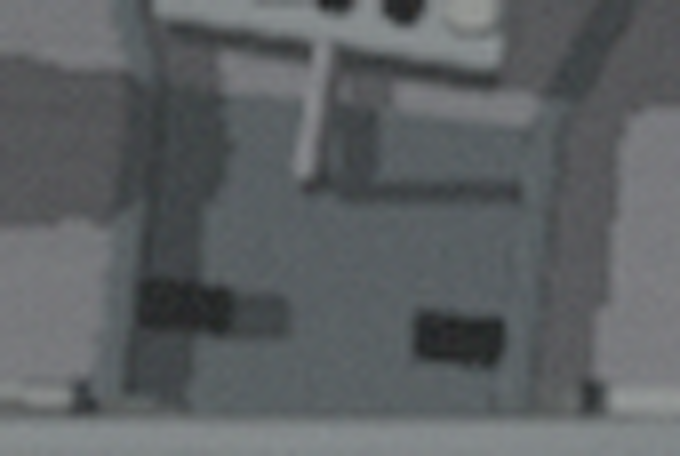

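Dock crop: the stop pads are at (185,305) and (460,338) in the crop. They and the rails give a dock yaw of about -6.7°, and the stop faces are at about x=639, y=56. The block's yaw is about -9° and its bar is near (671,59.5).

```bash
python3 -m handwheel '0 0.3 -0.2 -1 1;0 0.4 -0.3 -1 1;0 0.4 -0.3 -1 1;0 0.2 -0.2 -0.86 1;0 0 -0.12 0 1;0 0 0 0 1;0 0 0 0 1'
python3 - <<'E'
from h import *
s=read_state();t=s['eef_pos'];print(t,s['eef_rot'],s['wrist_force'])
p,d,i=snap('top','t2');K=np.array(i['intrinsics']);T=np.array(i['world_from_camera'])
v,u=np.mgrid[0:420,0:560]; P=np.stack([(u-K[0,2])/K[0,0]*d,(v-K[1,2])/K[1,1]*d,d],-1)@T[:3,:3].T+T[:3,3]
m=(P[...,2]>20)&(P[...,2]<60)&(P[...,0]>470)&(P[...,0]<584)&(abs(P[...,1]-t[1])<70)
q=P[m]
for lo in range(470,584,10):
    a=q[(q[:,0]>=lo)&(q[:,0]<lo+10)]
    if len(a): print(lo+5,len(a),np.round([a[:,1].min(),np.median(a[:,1]),a[:,1].max(),np.median(a[:,2]),a[:,0].max()],1))
uv=np.argwhere(m); a,b=uv.min(0),uv.max(0); print(a,b)
cv2.imwrite('pics/t2c.png',cv2.resize(p[170:320,230:330],None,fx=4,fy=4,interpolation=cv2.INTER_CUBIC)[:,:,::-1])
E
```

```text
clock: 6.45
eef_pos: [392.7, 27.5, 25.7]
eef_rot: [3.141, 0.001, -0.134]
wrist_force: [-0.3, 0.4, -0.6]
finger_gap: 13.7
finger_force: 50.0
[392.66493863  27.49778299  25.69167913] [ 3.14144342e+00  7.55749752e-04 -1.33807551e-01] [-0.33268441  0.43632751 -0.60709918]
475 16 [ 13.2  17.9  20.2  38.  479.4]
485 15 [ 13.3  15.6  20.1  37.6 488.6]
495 17 [ 11.   15.6  17.8  37.1 499.7]
505 14 [ 11.   13.3  17.8  37.3 508.6]
515 19 [  8.6  13.2  15.6  37.5 519.9]
525 13 [  6.4  11.   13.3  36.2 528.9]
535 15 [  6.3   8.8  13.2  36.1 537.9]
545 17 [  4.    8.7  11.   37.1 549.2]
555 14 [  4.1   6.5  10.9  36.1 558.3]
565 50 [  4.   20.1  36.   36.9 569.6]
[242 284] [286 298]
```

View pics/t2c.png

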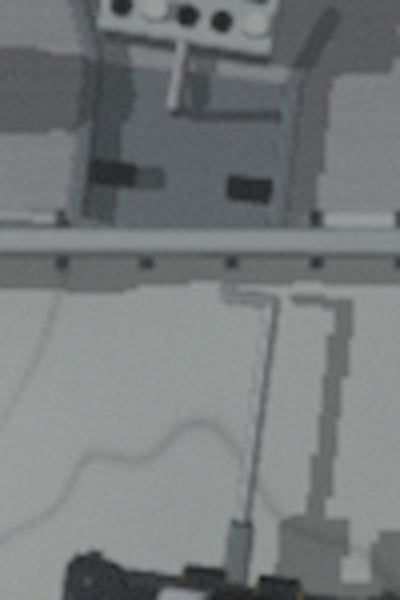

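Crop t2c: the shaft points into the cabinet, with the prong at (225–275,297) pointing left. The shaft axis is at about z=33 and yaw -7.5°, as planned. The bar's top is at (175,108). I'll reach in to the right of the bar.

```bash
python3 -m handwheel '0.2 -0.05 0 0 1;0.35 0 0 0 1;0.4 0 0 0 1;0.4 0 0 0 1;0.4 0 0 0 1;0.4 0 0 0 1;0.35 0 0 0 1;0.25 0 0 0 1;0.12 0 0 0 1;0 0 0 0 1;0 0 0 0 1'
python3 - <<'E'
from h import *
s=read_state();t=s['eef_pos'];print(t,s['eef_rot'],s['wrist_force'])
p,d,i=snap('top','t3')
cv2.imwrite('pics/t3c.png',cv2.resize(p[150:250,230:330],None,fx=6,fy=6,interpolation=cv2.INTER_CUBIC)[:,:,::-1])
E
```

```text
clock: 7.42
eef_pos: [507.4, 25.6, 25.8]
eef_rot: [3.142, 0.0, -0.136]
wrist_force: [-0.4, -0.1, 0.2]
finger_gap: 13.6
finger_force: 50.0
[507.43731499  25.58783719  25.8295209 ] [ 3.14156743e+00  1.55450396e-04 -1.36255165e-01] [-0.40195103 -0.08711046  0.19312028]
```

View pics/t3c.png

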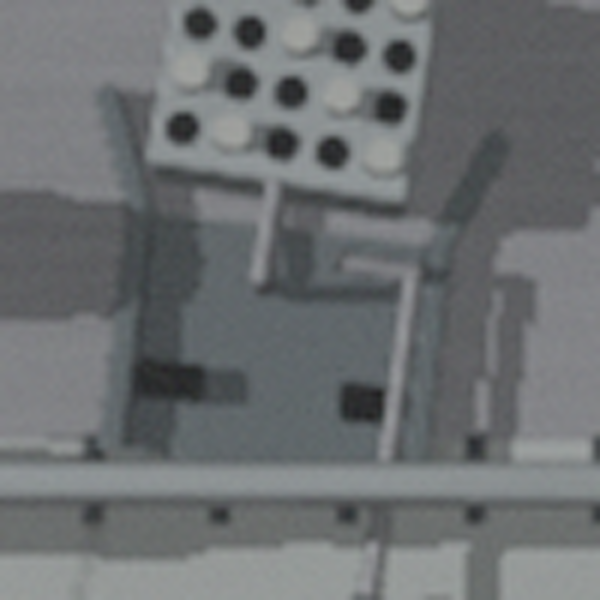

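Crop t3c: the prong tip is at (343,262), right of and behind the bar (262,280), and clear of the block face (y≈190). I'll slide it sideways behind the bar.

```bash
python3 -m handwheel '0.05 0.1 0 0 1;0.05 0.15 0 0 1;0.04 0.2 0 0 1;0 0.2 0 0 1;0 0.15 0 0 1;0 0.1 0 0 1;0 0.04 0 0 1;0 0 0 0 1;0 0 0 0 1'
python3 - <<'E'
from h import *
s=read_state();t=s['eef_pos'];print(t,s['eef_rot'],s['wrist_force'])
p,d,i=snap('top','t4');K=np.array(i['intrinsics']);T=np.array(i['world_from_camera'])
cv2.imwrite('pics/t4c.png',cv2.resize(p[150:250,230:330],None,fx=6,fy=6,interpolation=cv2.INTER_CUBIC)[:,:,::-1])
f=lambda a,b,z: np.round(onz(K,T,230+(a+.5)/6-.5,150+(b+.5)/6-.5,z),1)
print('old tip',f(343,262,33),'bar',f(262,282,60))
E
```

```text
clock: 8.22
eef_pos: [513.2, 63.5, 25.8]
eef_rot: [3.142, -0.0, -0.136]
wrist_force: [-0.3, -0.2, -1.9]
finger_gap: 13.7
finger_force: 50.0
[513.15692695  63.47514724  25.84805785] [ 3.14157201e+00 -2.38287051e-05 -1.36165294e-01] [-0.29738296 -0.22116082 -1.88186442]
old tip [681.5  29.7  33. ] bar [671.4  60.2  60. ]
```

View pics/t4c.png

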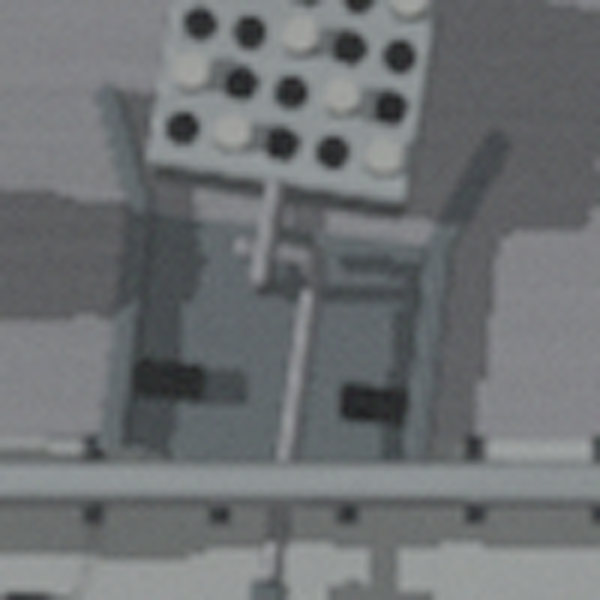

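Crop t4c: the prong is behind the bar, with its tip at (241,244), the bar at (262,282) and the shaft to the right at x≈310. Now a slow pull, reading the force as I go.

```bash
H="python3 -m handwheel"; F='clock|pos|rot|wrist'
python3 -m handwheel '-0.06 0 0 0 1;-0.06 0 0 0 1;-0.05 0 0 0 1;-0.05 0 0 0 1;-0.05 0 0 0 1' | grep -E 'pos|wrist'
python3 -m handwheel '-0.05 0 0 0 1;-0.05 0 0 0 1;-0.05 0 0 0 1' | grep -E 'pos|wrist'
python3 -m handwheel '-0.05 0 0 0 1;-0.05 0 0 0 1' | grep -E 'pos|wrist'
python3 -m handwheel '-0.05 0 0 0 1;-0.05 0 0 0 1' | grep -E 'pos|wrist'
python3 -m handwheel '-0.05 0 0 0 1;-0.05 0 0 0 1' | grep -E 'pos|wrist'
```

```text
eef_pos: [502.5, 63.4, 26.0]
wrist_force: [3.4, -0.4, -2.4]
eef_pos: [496.5, 63.5, 26.0]
wrist_force: [4.5, -0.8, -2.8]
eef_pos: [492.2, 63.5, 25.9]
wrist_force: [3.6, -1.0, -2.3]
eef_pos: [488.2, 63.5, 25.9]
wrist_force: [3.8, -0.7, -0.7]
eef_pos: [484.2, 63.5, 25.8]
wrist_force: [3.7, -0.4, -1.0]
```

```bash
python3 -m handwheel '-0.05 0 0 0 1;-0.05 0 0 0 1;-0.05 0 0 0 1;-0.05 0 0 0 1' | grep -E 'pos|wrist'
python3 -m handwheel '-0.05 0 0 0 1;-0.05 0 0 0 1;-0.05 0 0 0 1;-0.05 0 0 0 1' | grep -E 'pos|wrist'
python3 -m handwheel '-0.05 0 0 0 1;-0.05 0 0 0 1;-0.05 0 0 0 1' | grep -E 'pos|wrist'
python3 - <<'E'
from h import *
p,d,i=snap('top','t5');K=np.array(i['intrinsics']);T=np.array(i['world_from_camera'])
v,u=np.mgrid[0:420,0:560]; P=np.stack([(u-K[0,2])/K[0,0]*d,(v-K[1,2])/K[1,1]*d,d],-1)@T[:3,:3].T+T[:3,3]
def pose(P):
    m=(P[...,2]>52)&(P[...,2]<66)&(P[...,0]>640)&(P[...,0]<820)&(P[...,1]>-20)&(P[...,1]<125)
    m=cv2.morphologyEx(m.astype(np.uint8),cv2.MORPH_CLOSE,np.ones((5,5)));m=cv2.morphologyEx(m,cv2.MORPH_OPEN,np.ones((13,13)))
    r=cv2.minAreaRect(P[m>0][:,:2].astype(np.float32));return r
print(pose(np.load('/tmp/P.npy')),pose(P))
E
```

```text
eef_pos: [476.2, 63.5, 25.8]
wrist_force: [3.1, 0.1, -1.9]
eef_pos: [468.2, 63.5, 25.8]
wrist_force: [3.5, -1.1, -1.6]
eef_pos: [462.2, 63.5, 25.9]
wrist_force: [3.6, 0.2, -0.4]
((685.8238525390625, 39.61079406738281), (83.9110107421875, 216.21812438964844), 89.91143798828125) ((666.07275390625, 57.008522033691406), (99.33378601074219, 170.9522705078125), 82.7120590209961)
```

```bash
python3 -m handwheel '-0.05 0 0 0 1;-0.05 0 0 0 1;-0.05 0 0 0 1' | grep -E 'pos|wrist'
python3 -m handwheel '-0.04 0 0 0 1;-0.04 0 0 0 1' | grep -E 'pos|wrist'
python3 -m handwheel '-0.03 0 0 0 1;-0.03 0 0 0 1' | grep -E 'pos|wrist'
python3 -m handwheel '-0.03 0 0 0 1;-0.03 0 0 0 1' | grep -E 'pos|wrist'
python3 -m handwheel '-0.03 0 0 0 1' | grep -E 'pos|wrist'
python3 -m handwheel '-0.03 0 0 0 1' | grep -E 'pos|wrist'
```

```text
eef_pos: [456.2, 63.5, 25.9]
wrist_force: [4.2, -1.2, -2.0]
eef_pos: [453.0, 63.5, 25.9]
wrist_force: [3.3, -1.1, -2.2]
eef_pos: [450.7, 63.5, 25.9]
wrist_force: [1.7, 0.4, -2.5]
eef_pos: [448.3, 63.5, 25.8]
wrist_force: [4.3, -0.5, -1.6]
eef_pos: [447.1, 63.5, 25.8]
wrist_force: [4.4, -0.8, -1.3]
eef_pos: [445.9, 63.5, 25.8]
wrist_force: [3.4, -0.4, -1.3]
```

```bash
for k in 1; do python3 -m handwheel '-0.02 0 0 0 1;-0.02 0 0 0 1' | grep -E 'pos|wrist'
python3 -m handwheel '-0.02 0 0 0 1;-0.02 0 0 0 1' | grep -E 'pos|wrist'; done
python3 - <<'E'
from h import *
p,d,i=snap('top','t6');K=np.array(i['intrinsics']);T=np.array(i['world_from_camera'])
cv2.imwrite('pics/t6c.png',cv2.resize(p[150:250,230:330],None,fx=6,fy=6,interpolation=cv2.INTER_CUBIC)[:,:,::-1])
v,u=np.mgrid[0:420,0:560]; P=np.stack([(u-K[0,2])/K[0,0]*d,(v-K[1,2])/K[1,1]*d,d],-1)@T[:3,:3].T+T[:3,3]
m=(P[...,2]>52)&(P[...,2]<66)&(P[...,0]>615)
# near edge per column of y & far edge
for y in range(10,100,10):
    q=P[m&(abs(P[...,1]-y)<5)&(P[...,0]<760)]
    print(y,len(q),np.round([q[:,0].min(),q[:,0].max()],1))
for x in range(650,740,15):
    q=P[m&(abs(P[...,0]-x)<6)&(abs(P[...,1]-50)<80)]; print('x',x,np.round([q[:,1].min(),q[:,1].max()],1))
E
```

```text
eef_pos: [444.3, 63.5, 25.9]
wrist_force: [2.8, 0.2, -1.7]
eef_pos: [442.7, 63.5, 25.8]
wrist_force: [4.3, -0.5, -0.3]
10 125 [637.1 727. ]
20 165 [639.  727.6]
30 147 [639.1 729.7]
40 144 [641.1 729.7]
50 179 [641.2 732.1]
60 187 [616.6 731.8]
70 157 [643.4 731.7]
80 145 [643.9 734.3]
90 176 [645.6 734.5]
x 650 [  6.8 105.9]
x 665 [  6.8 106. ]
x 680 [  4.6 103.7]
x 695 [  2.2 101.3]
x 710 [  2.3 101.6]
x 725 [-0.1 99.4]
```

```bash
python3 -m handwheel '-0.02 0 0 0 1' | grep -E 'pos|wrist'
python3 -m handwheel '-0.015 0 0 0 1' | grep -E 'pos|wrist'
python3 -m handwheel '-0.015 0 0 0 1' | grep -E 'pos|wrist'
python3 -m handwheel '-0.015 0 0 0 1' | grep -E 'pos|wrist'
```

```text
eef_pos: [442.0, 63.5, 25.9]
wrist_force: [3.5, -0.7, -1.3]
eef_pos: [441.3, 63.5, 25.8]
wrist_force: [3.2, -0.4, -1.6]
eef_pos: [440.7, 63.5, 25.8]
wrist_force: [4.0, -0.1, -1.7]
eef_pos: [440.2, 63.5, 25.9]
wrist_force: [3.9, -0.1, -1.1]
```

```bash
python3 -m handwheel '-0.01 0 0 0 1' | grep -E 'pos|wrist'
python3 -m handwheel '-0.01 0 0 0 1' | grep -E 'pos|wrist'
python3 -m handwheel '-0.01 0 0 0 1' | grep -E 'pos|wrist'
```

```text
eef_pos: [439.9, 63.5, 25.9]
wrist_force: [5.3, -0.2, -1.2]
eef_pos: [439.6, 63.5, 25.9]
wrist_force: [4.6, -0.2, -0.4]
eef_pos: [439.3, 63.5, 26.0]
wrist_force: [7.6, -0.1, -0.7]
```

```bash
python3 -m handwheel '0 0 0 0 1' | grep -E 'pos|wrist'
python3 -m handwheel '0 0 0 0 1' | grep -E 'pos|wrist'
python3 -m handwheel '-0.005 0 0 0 1' | grep -E 'pos|wrist'
python3 -m handwheel '0 0 0 0 1' | grep -E 'pos|wrist'
```

```text
eef_pos: [439.3, 63.5, 26.0]
wrist_force: [5.9, -0.3, -1.8]
eef_pos: [439.3, 63.5, 26.0]
wrist_force: [5.7, -0.2, -1.7]
eef_pos: [439.2, 63.5, 26.0]
wrist_force: [8.0, 0.8, -2.2]
eef_pos: [439.2, 63.5, 26.0]
wrist_force: [7.2, -0.0, -1.9]
```

```bash
python3 -m handwheel '-0.004 0 0 0 1' | grep -E 'pos|wrist'
python3 -m handwheel '0 0 0 0 1' | grep -E 'wrist'
python3 -m handwheel '0 0 0 0 1' | grep -E 'wrist'
python3 -m handwheel '0 0 0 0 1' | grep -E 'wrist'
```

```text
eef_pos: [439.2, 63.5, 26.1]
wrist_force: [8.3, -0.7, -1.5]
wrist_force: [7.1, 0.3, -2.3]
wrist_force: [7.0, 1.0, -1.7]
wrist_force: [6.5, 0.9, -2.0]
```

```bash
python3 -m handwheel '-0.008 0 0 0 1' | grep -E 'pos|wrist'
python3 -m handwheel '0 0 0 0 1' | grep -E 'wrist'
python3 -m handwheel '0 0 0 0 1' | grep -E 'wrist'
python3 -m handwheel '0 0 0 0 1' | grep -E 'wrist'
```

```text
eef_pos: [439.1, 63.5, 26.1]
wrist_force: [9.9, -0.4, -2.4]
wrist_force: [7.9, 0.3, -1.7]
wrist_force: [8.8, 1.2, -1.9]
wrist_force: [8.3, 0.9, -1.7]
```

```bash
python3 -m handwheel '0 0 0 0 1;0 0 0 0 1;0 0 0 0 1;0 0 0 0 1' | grep -E 'wrist'
python3 -m handwheel '0 0 0 0 1;0 0 0 0 1;0 0 0 0 1;0 0 0 0 1' | grep -E 'clock|wrist'
python3 - <<'E'
from h import *
Ps=[]
for k in range(3):
    p,d,i=snap('top','t7');K=np.array(i['intrinsics']);T=np.array(i['world_from_camera'])
    print(read_state()['wrist_force'])
    v,u=np.mgrid[0:420,0:560]; Ps.append(np.stack([(u-K[0,2])/K[0,0]*d,(v-K[1,2])/K[1,1]*d,d],-1)@T[:3,:3].T+T[:3,3])
P=np.median(Ps,0)
m=(P[...,2]>52)&(P[...,2]<66)&(P[...,0]>615)
N=[];Fr=[];L=[];R=[]
for y in range(10,100,5):
    q=P[m&(abs(P[...,1]-y)<2.5)&(P[...,0]<760)]
    if not 48<y<72: N.append((y,np.sort(q[:,0])[1]))
    Fr.append((y,q[:,0].max()))
for x in range(650,730,5):
    q=P[m&(abs(P[...,0]-x)<2.5)&(abs(P[...,1]-50)<80)]; L.append((x,q[:,1].max()));R.append((x,q[:,1].min()))
for n,a in (('near',N),('far',Fr),('L',L),('R',R)):
    a=np.array(a);c=np.polyfit(*a.T,1);print(n,np.degrees(np.arctan(c[0])),np.polyval(c,56 if n in('near','far') else 685))
# rails beside block (z 10-22)
m2=(P[...,2]>10)&(P[...,2]<21)&(P[...,0]>605)&(P[...,0]<636)
E
```

```text
wrist_force: [8.7, 0.1, -2.4]
clock: 13.95
wrist_force: [8.6, 0.1, -3.3]
[ 9.03903604  0.72784407 -2.02788252]
[ 9.36698846  0.25215204 -1.69919154]
[ 9.10736747  0.39317118 -1.78807181]
near 6.734620826477903 639.1160872860243
far 6.579521794411114 727.5601194266246
L -6.938542372513809 101.95663982686663
R -4.652842203443504 3.823027834736692
```

```bash
python3 -m handwheel '0.02 0 0 0 1;0.05 0 0 0 1;0.06 0 0 0 1;0.06 0 0 0 1;0.05 0 0 0 1;0 0 0 0 1;0 0 0 0 1' | grep -E 'pos|wrist'
python3 -m handwheel '-0.02 -0.1 0 0 1;-0.02 -0.2 0 0 1;-0.03 -0.2 0 0 1;-0.03 -0.2 0 0 1;-0.03 -0.2 0 0 1;-0.02 -0.1 0 0 1;0 0 0 0 1;0 0 0 0 1' | grep -E 'pos|wrist'
python3 - <<'E'
from h import *
p,d,i=snap('top','t8')
cv2.imwrite('pics/t8c.png',cv2.resize(p[150:250,230:330],None,fx=6,fy=6,interpolation=cv2.INTER_CUBIC)[:,:,::-1])
E
```

```text
eef_pos: [447.8, 63.5, 25.7]
wrist_force: [0.4, 0.5, -2.2]
eef_pos: [441.9, 23.2, 25.9]
wrist_force: [-0.0, -0.2, -1.8]
```

View pics/t8c.png

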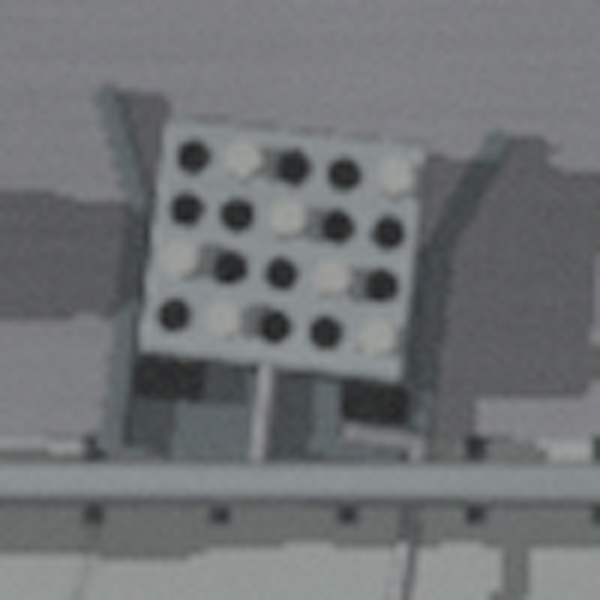

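Crop t8c: the block sits on both pads (165,378) and (375,403). The prong tip (345,432) is clear to the right of the handle at x≈260. I'll withdraw and lay the hook down.

```bash
python3 -m handwheel '-0.15 0 0 0 1;-0.3 0 0 0 1;-0.35 0 0 0 1;-0.35 0 0 0 1;-0.35 0 0 0 1;-0.2 0 0 0 1;-0.1 0 0 0 1;0 0 0 0 1;0 0 0 0 1' | grep -E 'pos|wrist'
python3 -m handwheel '0 0 -0.1 0 1;0 0 -0.15 0 1;0 0 -0.12 0 1;0 0 -0.06 0 1;0 0 -0.04 0 1;0 0 0 0 1;0 0 0 0 1' | grep -E 'pos|wrist'
python3 -m handwheel '0 0 -0.02 0 1;0 0 0 0 1;0 0 0 0 1' | grep -E 'pos|wrist'
```

```text
eef_pos: [370.4, 23.5, 26.1]
wrist_force: [0.1, -1.0, -1.1]
eef_pos: [369.9, 23.5, 7.0]
wrist_force: [0.2, -0.2, -1.2]
eef_pos: [370.0, 23.5, 6.3]
wrist_force: [-0.3, 0.5, -1.3]
```

```bash
for i in 1 2; do :; done
python3 -m handwheel '0 0 -0.02 0 1;0 0 0 0 1;0 0 0 0 1' | grep -E 'pos|wrist'
python3 -m handwheel '0 0 -0.02 0 1;0 0 0 0 1;0 0 0 0 1' | grep -E 'pos|wrist'
python3 -m handwheel '0 0 -0.015 0 1;0 0 0 0 1;0 0 0 0 1' | grep -E 'pos|wrist'
```

```text
eef_pos: [369.9, 23.5, 5.4]
wrist_force: [-0.4, 1.0, -1.3]
eef_pos: [369.9, 23.5, 4.6]
wrist_force: [-0.1, 0.1, -1.5]
eef_pos: [369.9, 23.5, 4.0]
wrist_force: [-0.4, 0.1, -0.9]
```

```bash
python3 -m handwheel '0 0 -0.012 0 1;0 0 0 0 1;0 0 0 0 1' | grep -E 'pos|wrist'
python3 -m handwheel '0 0 -0.012 0 1;0 0 0 0 1;0 0 0 0 1' | grep -E 'pos|wrist'
```

```text
eef_pos: [369.9, 23.5, 3.9]
wrist_force: [-3.8, 0.3, 7.2]
eef_pos: [370.0, 23.5, 3.8]
wrist_force: [-8.1, 0.1, 21.8]
```

```bash
python3 -m handwheel '0 0 0.012 0 1;0 0 0 0 1' | grep -E 'pos|wrist'
python3 -m handwheel '0 0 0 0 0.8;0 0 0 0 0.7;0 0 0 0 0.5;0 0 0 0 0.4;0 0 0 0 0.3;0 0 0 0 0.3;0 0 0 0 0.3;0 0 0 0 0.3;0 0 0 0 0.3;0 0 0 0 0.3' | grep -E 'pos|wrist|gap'
python3 -m handwheel '0 0 0.1 0 0.3;0 0 0.3 0 0.3;0 0 0.6 0 0.3;0 0 0.8 0 0.3;0 0 0.9 0 0.3;0 0 0.9 0 0.3;-0.2 -0.5 0.5 0 0.3;-0.2 -0.9 0 0 0.3;-0.2 -0.9 0 0 0.3;0 -0.9 0 0 0.3;0 0 0 0 0.3;0 0 0 0 0.3'
python3 - <<'E'
from h import *
p,d,i=snap('top','t9');K=np.array(i['intrinsics']);T=np.array(i['world_from_camera'])
v,u=np.mgrid[0:420,0:560]; P=np.stack([(u-K[0,2])/K[0,0]*d,(v-K[1,2])/K[1,1]*d,d],-1)@T[:3,:3].T+T[:3,3]
q=P[(P[...,2]>5)&(P[...,2]<40)&(P[...,0]>300)&(P[...,0]<584)&(P[...,1]>-30)&(P[...,1]<80)]
for lo in range(300,584,20):
    a=q[(q[:,0]>=lo)&(q[:,0]<lo+20)]
    if len(a): print(lo+10,len(a),np.round([a[:,1].min(),np.median(a[:,1]),a[:,1].max(),np.median(a[:,2]),a[:,0].max()],1))
m=(P[...,2]>52)&(P[...,2]<66)&(P[...,0]>615)
N=[]
for y in range(10,100,5):
    b=P[m&(abs(P[...,1]-y)<2.5)&(P[...,0]<760)]
    if not 48<y<72: N.append((y,np.sort(b[:,0])[1]))
c=np.polyfit(*np.array(N).T,1);print('near face',np.degrees(np.arctan(c[0])),np.polyval(c,56))
p0=load('top0')[0]
for n,(a,b,e,f) in {'dish':(110,165,255,305),'jar':(175,215,170,205),'beaker':(345,380,170,205),'blkR':(325,400,85,160),'dock rail L':(244,256,195,225)}.items(): print(n,np.abs(p0[e:f,a:b].astype(int)-p[e:f,a:b]).mean())
E
```

```text
eef_pos: [370.1, 23.5, 3.9]
wrist_force: [-3.7, -0.3, 10.6]
eef_pos: [369.9, 23.5, 3.6]
wrist_force: [0.0, -1.0, -0.5]
finger_gap: 65.7
clock: 20.23
eef_pos: [345.5, -105.7, 167.8]
eef_rot: [-3.142, -0.0, -0.14]
wrist_force: [-0.6, 0.2, -0.2]
finger_gap: 66.3
finger_force: 0.0
310 12 [ -1.1  32.4  63.5  14.2 319.9]
330 62 [-21.9  31.4  79.7  23.3 338.1]
350 61 [ -3.5  29.1  38.1  23.8 359.8]
370 58 [ 17.6  25.7  66.   23.7 379.3]
390 58 [-26.8  22.2  29.1  23.3 399.5]
410 59 [ 12.9  20.   56.7  23.  419.9]
430 31 [  8.   17.5  52.1  14.3 438.9]
450 34 [-29.2  14.   35.8  15.6 459.2]
470 34 [  5.7  10.6  33.5  15.6 479.7]
490 30 [  3.5   8.2  40.5  14.7 498. ]
510 32 [ -6.2   5.8  10.4  14.4 518.7]
530 49 [-24.9   3.6  75.6  15.4 539.5]
550 36 [ -1.3  22.   75.7  14.2 559.9]
570 3 [ -8.6  -1.6  75.8   5.3 569.4]
590 2 [ 17.1  19.4  21.8   5.5 583.4]
near face 6.688985470838803 639.1286239614366
dish 1.615878787878788
jar 1.7578571428571428
beaker 1.7760544217687075
blkR 2.381451851851852
dock rail L 7.686111111111111
```

```bash
python3 -c "
from cell import sign_off; print(sign_off())"
```

```text
the job is handed in; nothing more can be done
None
```

I pulled the block into the dock with about 5 N above the sliding force, held for over half a second, and it seated on both stops; the hook now lies flat in front of the glass, the other items look undisturbed, and the job is handed in at about 20 s.

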